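# Clear the clay disc and set the stamp on it

### The job

A blue-lidded glaze jar has been left standing on the rolled clay disc, where the wooden stamp has to go. Put that jar back upright on the floor of the low wooden glaze tray, then stand the stamp, carved face down and knob up, in the middle of the clay disc and let go. Set both down rather than dropping them, and do not shift the disc, the ball of clay or the rust-lidded jar.

Things in the scene. Friction and masses are not known exactly. Their poses are not given: they have to be found in the camera images.
- blue_jar_mid (a point): Glaze jar with a blue screw lid (fixed on), pale body with a blue band; 45 x 42 mm across, 56 mm tall, about 0.14 kg, loose. The body is 42 mm wide up to 40 mm above its foot, the lid above it about 37 mm wide. The point is on its axis half-way up, 28 mm above its foot; z runs up the jar. It starts upright on the clay disc, near the disc's middle.
- blue_jar: The same jar; origin at the centre of its foot, z up.
- stamp_knob (a point): Wooden stamp: a carved rectangular block 38 x 44 mm (x by y) and 24 mm tall, with a round turned knob 16 mm in diameter above it from 24 to 46 mm; 0.035 kg, loose, standing upright on the table. The point is on the knob's axis at knob mid-height, 35 mm above the carved underside; x and y run along the block's sides, z up. The stamp and the ball of clay may swap places.
- stamp: The same stamp; origin at the centre of its carved underside, z up.
- disc_top (a point): Flat grey disc of rolled clay (rigid), about 108 mm in diameter and 13 mm thick, 0.21 kg, lying loose on the table with the blue-lidded jar standing on it. The point is the centre of its upper face.
- tray_floor (a point): Low open wooden tray, fixed to the table: 120 mm along its x, 200 mm along its y, 20 mm tall, walls and floor 6 mm thick (inside 108 x 188 mm). The point is the middle of its inner floor, 6 mm above the table. The rust-lidded jar stands in the half on its +y side; the half on its -y side is empty.
- rust_jar_mid (a point): Bystander: glaze jar with a rust-red lid, 57 mm across and 68 mm tall, standing in the tray about 48 mm from the tray's middle on its +y side. The point is on its axis half-way up, 34 mm above its foot.
- clay_lump_mid (a point): Bystander: ball of grey clay, 55 mm across and 49 mm tall, on the table; the point is its centre, 24 mm above the table.
There are look-alikes about, which are no part of the job. What is shaped like the blue_jar but orange is not meant. Leave any turquoise look-alike of the stamp alone.

How it is judged:
By the outcome, as a careful person would: the job done as asked, in the order asked, and still so for the second after the job is handed in, with the robot touching nothing.
It also fails if it takes over 58 s, if anything falls off the work surface, if the arm or the gripper's body presses on something with over 40 N, if the wrist force passes 120 N, or if a joint passes its speed limit or range.

### The arm

A 6-joint arm with a two-finger parallel gripper is mounted at the origin on a cart in front of the work surface, level with it; the furniture and walls round the work are solid. World frame = base frame: x ahead of the robot, y to its left, z up, the work surface at z = 0. Lengths are in mm, angles in rad, forces in N, time in s.
With the tool pointing down it reaches from about 350 to 1000 mm from the base axis. Payload 7.1 kg.
Tool frame: the origin (TCP) lies at the very end of the fingers, on their centre line; the grasp point (between the pads) lies 19 mm behind it; z points along the fingers, y is the line along which they close (so a half turn about z gives the same grasp; the last joint's range is limited). The gripper opens to 85 mm and grips with 20 to 120 N. Pads are 22 mm wide; open, the fingers measure 114 mm over their backs; the gripper's body (76 mm by 85 mm) begins 54 mm behind the grasp point. The pads swing forward as they close: fully open they stand 13 mm farther back than shut.
Start: joints at [-0.019, 0.423, 1.63, -0, 1.089, -0.019], TCP at [624.984, 0.026, 231.319] pointing down, gripper open.
Joint ranges: [-3, 3], [-0.9, 2.11], [0.09, 2.58], [-1.31, 4.45], [0.11, 2.69], [-2.54, 2.54]. Speed limits (rad/s): [2.39, 2.39, 3.01, 3.14, 3.14, 3.14].

### API

Orientations are given as a unit quaternion [x, y, z, w].
In Python, from cell import sense, cams, env gives the robot as it stands.
- The arm moves only by the tool send_rows, never from a script. Its arguments are lists of equal length, an entry for each row: "slide": the shift along the tool's x, y, z in units of 200 mm (1.0 is 200 mm), a list of three; "twist": the turn about the tool's z in units of 45 degrees (1.0 is 45 degrees). A call has 1 to 8 rows; each row is the pose to reach, as a shift and turn from the pose commanded when the call began, along the tool's axes at that moment; what a row does not reach only later rows make up. A row lasts 1/12 s, in which the tool goes at most 41.7 mm and 7.16 degrees, less where a joint would pass 70% of its speed; a pose out of reach is approached as far as the arm can. A call with a number of a shift or a turn outside -1 to 1 is refused whole. A call with a gripper value outside its range is refused whole. "jaw" is the opening, from 0 (shut) to 1 (fully open), set as the call begins (left out, the last holds). The fingers move at their own pace and stop on an object; the grip force is fixed at half the most. Time passes only in rows, so rows that repeat a pose let the fingers close. It gives the time, the measured TCP pose, the force, the opening and the grip force at its end, in the units of the state.
- sense(): the state, without advancing time (a new reading comes with each control period).
- cams.snapshot(name): name is "scene" or "side" or "wrist"; returns a dict with "pixels" (400x640x3 uint8, blue, green, red), "depth" (400x640 float32, mm along the optical axis (not along the pixel's ray), 0 where there is no reading), "K" (3x3 intrinsics, pixels), "T" (4x4, takes a point from camera to world coordinates). Camera axes: x right, y down, z forward; pixel columns grow to the right and rows downward; lengths in mm; the calibration is good to about 2 mm. A picture is of the moment at which its call begins.
- env.hand_in(): hands the job in; it is judged then, once.
The state is a dict: "time_s": time; "qpos": joint angles; "qd": joint speeds; "effort": joint torques, N m; "ee_pos": TCP position; "ee_rot": TCP orientation; "contact_force": force on the tool from outside, world axes, zero at the start; "torque": the same for the moment, N m; "grip_width": opening from 0.0 (shut) to 1.0 (fully open); "finger_force": force on a finger pad.
Only numpy, scipy, OpenCV 4.12 (cv2) and the standard library are available. Lean on these libraries where they do the work, as an engineer would, in place of code of your own. Each camera call takes 0.05 s, during which the arm holds its last target. There are 200 camera calls.

## Working session

There is one attempt and no reset: what is moved stays moved. The work goes in short steps, Python scripts to look and compute and a tool call to move; the robot and the scene stay as the last step left them, time stands still between calls to the robot, and variables do not carry over. Pictures are saved under pics/ and viewed, at most 10 in all, crops included, and the job is handed in when it is done.

Besides the shell and the picture viewer there is one more tool, called after "Call:" by a JSON object that holds its "op" and its "data", one argument or row to a line. send_rows: Moves the arm, as the interface text tells. Shifts and turns lie within -1 to 1; 1 stands for 200 mm of shift or 45 degrees of turn. Its arguments: {"type":"object","properties":{"slide":{"type":"array"},"twist":{"type":"array"},"jaw":{"type":"number"}},"required":["slide","twist"]}

```bash
mkdir -p pics
python3 - <<'E'
from cell import sense,cams
import cv2,numpy as np
for n in ("scene","side"):
    s=cams.snapshot(n); cv2.imwrite(f"pics/{n}0.png",s["pixels"]); np.savez(f"{n}0.npz",**s)
    print(n,s["K"].tolist(),np.round(s["T"],3).tolist())
st=sense(); print(st["time_s"],st["ee_pos"],st["ee_rot"],st["contact_force"])
E
```

```text
scene [[501.189934487713, 0.0, 317.68770144815045], [0.0, 501.189934487713, 196.862402581661], [0.0, 0.0, 1.0]] [[0.707, -0.405, 0.579, -197.923], [-0.707, -0.405, 0.58, -708.368], [-0.001, -0.82, -0.573, 781.352], [0.0, 0.0, 0.0, 1.0]]
side [[451.0520371151806, 0.0, 314.11499797627863], [0.0, 451.0520371151806, 198.03841637632752], [0.0, 0.0, 1.0]] [[-0.969, -0.14, 0.205, 303.254], [-0.248, 0.498, -0.831, 1026.714], [0.014, -0.856, -0.517, 673.104], [0.0, 0.0, 0.0, 1.0]]
0.1 [6.24506331e+02 2.86121778e-02 2.30608800e+02] [ 7.07103573e-01  7.07109643e-01 -4.83817933e-04 -5.05992817e-04] [0.51555764 0.30649033 0.24382479]
```

View pics/scene0.png

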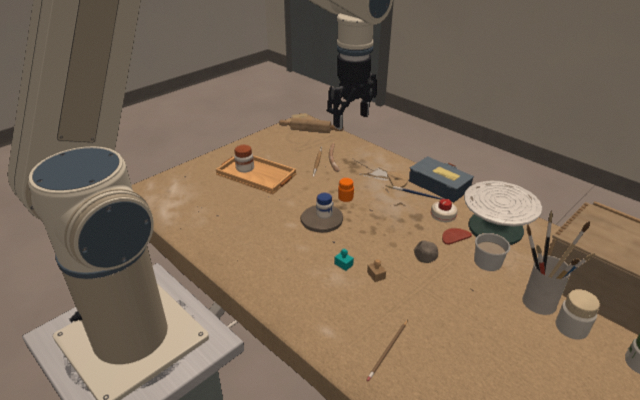

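View pics/side0.png

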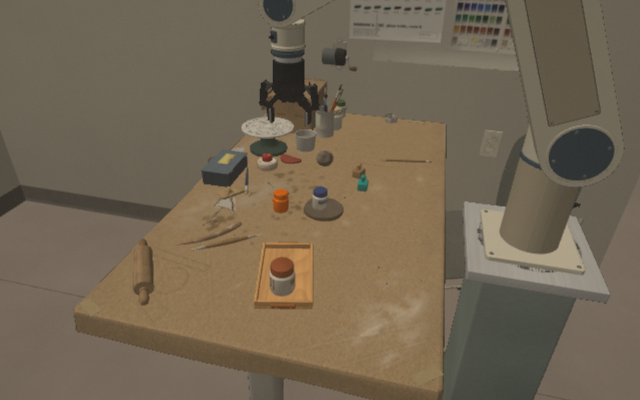

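The scene view shows the blue jar at (324,205) on the disc at (322,218), the orange jar at (346,190), the stamp at (377,270), the turquoise decoy at (344,259) and the tray at (256,172). The side view shows the blue jar at (320,198), the tray at (286,274) and the stamp at (358,172). I'll fuse both depth images into a top-down map.

```bash
cat > h.py <<'E'
import numpy as np,cv2
def cloud(s):
    d=s["depth"];K=s["K"];T=s["T"];v,u=np.nonzero(d>0);z=d[v,u]
    P=np.c_[(u-K[0,2])/K[0,0]*z,(v-K[1,2])/K[1,1]*z,z]@T[:3,:3].T+T[:3,3]
    return P,s["pixels"][v,u],np.c_[u,v]
def sel(P,c,xy,r,z0,z1):
    m=(np.hypot(P[:,0]-xy[0],P[:,1]-xy[1])<r)&(P[:,2]>z0)&(P[:,2]<z1);return P[m],c[m]
E
python3 - <<'E'
from h import *
px={"scene":dict(blue=(324,197),disc=(310,220),stamp=(376,265),turq=(344,254),tray=(270,178),rust=(243,150),lump=(426,250),orange=(346,182)),
"side":dict(blue=(320,190),disc=(323,213),stamp=(359,170),tray=(272,255),rust=(282,266),lump=(324,156))}
img=np.zeros((600,600,3),np.uint8);zb=np.full((600,600),-1e9)
for n in px:
    s=dict(np.load(n+"0.npz"));P,c,uv=cloud(s)
    idx=np.full((400,640),-1);idx[uv[:,1],uv[:,0]]=np.arange(len(uv))
    for k,(u,v) in px[n].items(): print(n,k,P[idx[v,u]].round(0))
    # x 300..800 up ; y -250..350 left ; 1px=1mm
    m=(P[:,2]>-15)&(P[:,2]<110)
    r=(850-P[m,0]).astype(int);q=(350-P[m,1]).astype(int)
    for a,b,z,cc in zip(r,q,P[m,2],c[m]):
        if 0<=a<599 and 0<=b<599 :
            w=zb[a:a+2,b:b+2]<z
            zb[a:a+2,b:b+2][w]=z; img[a:a+2,b:b+2][w]=cc
for i in range(0,600,100): cv2.line(img,(i,0),(i,8),(255,255,255),1);cv2.line(img,(0,i),(8,i),(255,255,255),1)
cv2.imwrite("pics/top.png",img)
E
```

```text
scene blue [534.   2.  68.]
scene disc [496.  13.  11.]
scene stamp [ 462. -227.   36.]
scene turq [ 439. -153.   37.]
scene tray [556. 238.   7.]
scene rust [533. 324.  72.]
scene lump [ 574. -278.   43.]
scene orange [634.  19.  58.]
side blue [539.   8.  68.]
side disc [524.  29.   9.]
side stamp [ 469. -222.   22.]
side tray [600. 232.   6.]
side rust [538. 342.  73.]
side lump [ 589. -255.   39.]
```

View pics/top.png

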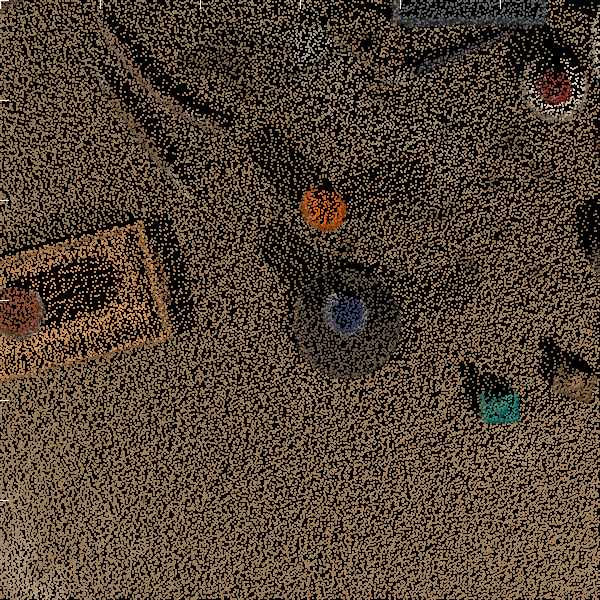

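The top-down map (1 mm per px, x=850−row, y=350−col) shows the blue lid at (347,314), the disc centred near (348,324), the tray's right edge from (140,222) to (172,336), and the stamp at (575,383). Next I'll fit each one.

Run:
```python
from h import *
from scipy.optimize import least_squares
A=[cloud(dict(np.load(n+"0.npz"))) for n in("scene","side")]
def box(Q): 
    r=cv2.minAreaRect(Q[:,:2].astype(np.float32)); return np.round(r[0],1),np.round(r[1],1),round(r[2],1)
def fit(Q,r): return least_squares(lambda p:np.hypot(*(Q[:,:2]-p).T)-r,Q[:,:2].mean(0),loss="soft_l1").x.round(1)
for n,(P,c,_) in zip(("scene","side"),A):
    Q,_=sel(P,c,(536,3),30,61,75);print(n,"lid",cv2.minEnclosingCircle(Q[:,:2].astype(np.float32)),np.median(Q[:,2]))
    Q,_=sel(P,c,(536,3),40,24,45);print(n,"body",fit(Q,21))
    Q,_=sel(P,c,(526,2),75,8,16);print(n,"disc",cv2.minEnclosingCircle(Q[:,:2].astype(np.float32)),np.percentile(Q[:,2],50))
    Q,_=sel(P,c,(467,-225),40,30,60);print(n,"knob",len(Q),Q[:,:2].mean(0).round(1),Q[:,2].max(),fit(Q,8))
    Q,_=sel(P,c,(467,-225),40,4,60);print(n,"stampbox",box(Q))
    Q,_=sel(P,c,(467,-225),40,20,28);print(n,"stamptop",box(Q))
    Q,_=sel(P,c,(537,335),45,62,80);print(n,"rust",cv2.minEnclosingCircle(Q[:,:2].astype(np.float32)))
    Q,_=sel(P,c,(550,287),140,14,24)
    print(n,"tray",box(Q))
```

```text
scene lid ((535.7236328125, 3.2674849033355713), 20.502588272094727) 67.65903007587968
scene body [538.5   6. ]
scene disc ((525.6990356445312, 3.6470987796783447), 55.50135803222656) 12.283799576798344
scene knob 47 [ 465.4 -226.1] 48.81577129862205 [ 469.8 -222.4]
scene stampbox (array([ 458.5, -226.7]), array([42., 45.]), 17.8)
scene stamptop (array([ 466.6, -224.6]), array([38.4, 28.5]), 73.3)
scene rust ((536.1085205078125, 333.7779541015625), 26.745092391967773)
scene tray (array([546.1, 290.4]), array([127.9, 218.3]), 13.5)
side lid ((538.2122192382812, 7.38207483291626), 20.365402221679688) 66.39628093141187
side body [538.8   4. ]
side disc ((528.7645874023438, 4.521245002746582), 55.266204833984375) 10.981702553389141
side knob 25 [ 469.7 -221.3] 44.526724600510875 [ 469.1 -225.3]
side stampbox (array([ 469.3, -223.9]), array([44.7, 32.1]), 72.8)
side stamptop (array([ 470.4, -221.1]), array([39. , 30.9]), 69.3)
side rust ((540.2918701171875, 336.2533874511719), 25.54741859436035)
side tray (array([548.3, 290.4]), array([118.7, 218.2]), 14.6)
```

Call:
{"op": "send_rows", "data": {
  "slide": [
    [0.01,-0.1,0.1],
    [0.02,-0.25,0.25],
    [0.025,-0.4,0.35],
    [0.025,-0.435,0.4],
    [0.025,-0.435,0.4],
    [0.025,-0.435,0.4]
  ],
  "twist": [0,0,0,0,0,0],
  "jaw": 1
}}

```text
time_s: 0.6
ee_pos: [538.1, 5.0, 151.2]
ee_rot: [0.707, 0.707, -0.0, -0.0]
contact_force: [0.6, 0.6, 0.1]
grip_width: 1.001
finger_force: 0.0
```

Run:
```python
from cell import sense,cams
from h import *
s=cams.snapshot("wrist");cv2.imwrite("pics/w1.png",s["pixels"]);P,c,_=cloud(s)
print(sense()["ee_pos"],np.round(s["T"],2).tolist())
M=lambda Q:(np.round(cv2.minEnclosingCircle(Q[:,:2].astype(np.float32)),1) if 0 else cv2.minEnclosingCircle(Q[:,:2].astype(np.float32)),len(Q),np.median(Q[:,2]))
Q,_=sel(P,c,(537,5),32,58,80);print("lid",M(Q))
Q,_=sel(P,c,(527,4),75,8,18);print("disc",M(Q))
```

```text
[539.55523808   4.99993063 152.08579145] [[1.0, -0.0, -0.0, 539.64], [-0.0, -0.95, -0.31, 83.77], [-0.0, 0.31, -0.95, 295.19], [0.0, 0.0, 0.0, 1.0]]
lid (((539.6622924804688, 4.741415500640869), 19.29768180847168), 2318, np.float64(69.47191637352958))
disc (((530.1448974609375, 3.0546512603759766), 54.924747467041016), 8969, np.float64(13.667675397892765))
```

View pics/w1.png

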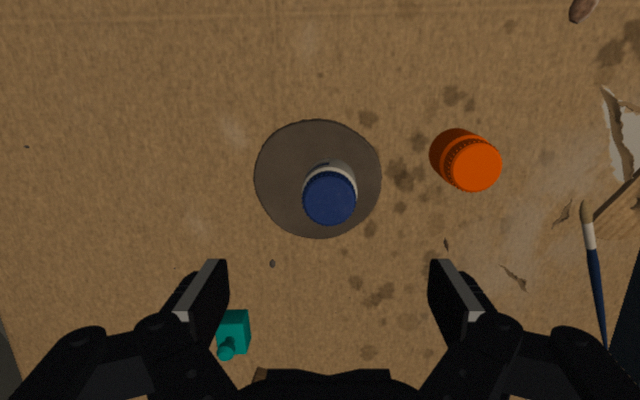

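The wrist view shows the blue lid at (330,198), centred between the fingers, with the orange jar clear to the right at (470,165). I'll descend and grip.

Call:
{"op": "send_rows", "data": {
  "slide": [
    [0,0.005,0.15],
    [0,0.005,0.3],
    [0,0.005,0.42],
    [0,0.005,0.52],
    [0,0.005,0.6],
    [0,0.005,0.645],
    [0,0.005,0.645],
    [0,0.005,0.645]
  ],
  "twist": [0,0,0,0,0,0,0,0]
}}

```text
time_s: 1.32
ee_pos: [540.3, 5.0, 22.8]
ee_rot: [0.707, 0.707, 0.0, 0.0]
contact_force: [-0.3, 1.1, 0.1]
grip_width: 0.998
finger_force: 0.0
```

Call:
{"op": "send_rows", "data": {
  "slide": [
    [0,0,0],
    [0,0,0],
    [0,0,0],
    [0,0,0],
    [0,0,0],
    [0,0,0],
    [0,0,0],
    [0,0,0]
  ],
  "twist": [0,0,0,0,0,0,0,0],
  "jaw": 0.3
}}

```text
time_s: 1.98
ee_pos: [539.6, 5.0, 23.6]
ee_rot: [0.707, 0.707, 0.001, 0.001]
contact_force: [-1.7, 0.4, 9.0]
grip_width: 0.466
finger_force: 59.7
```

Call:
{"op": "send_rows", "data": {
  "slide": [
    [0,0,-0.02],
    [0,0,-0.06],
    [0,0,-0.12],
    [0,0,-0.2],
    [0,0,-0.3],
    [0,0,-0.4],
    [0,0,-0.5],
    [0,0,-0.5]
  ],
  "twist": [0,0,0,0,0,0,0,0]
}}

```text
time_s: 2.65
ee_pos: [541.4, 5.0, 126.8]
ee_rot: [0.707, 0.707, 0.002, 0.002]
contact_force: [0.2, 0.1, -1.1]
grip_width: 0.469
finger_force: 60.7
```

Run:
```python
from cell import sense,cams
from h import *
print(sense()["ee_pos"])
for n in("scene","side"):
    s=cams.snapshot(n);P,c,_=cloud(s)
    Q,cc=sel(P,c,(529,3),75,8,18);print(n,"disc",cv2.minEnclosingCircle(Q[:,:2].astype(np.float32)))
    Q,cc=sel(P,c,(539,5),24,60,170)
    m=(cc.max(1)>1)&(cc[:,0].astype(int)>cc[:,2]+25);print("blue",m.sum(),Q[m].mean(0) if m.any() else "")
    h=np.arange(70,175,4)
    print([(int(a),int(((Q[:,2]>=a)&(Q[:,2]<a+4)).sum()),int(np.median(cc[(Q[:,2]>=a)&(Q[:,2]<a+4)].sum(1))) if ((Q[:,2]>=a)&(Q[:,2]<a+4)).any() else 0) for a in h])
    if n=="side": cv2.imwrite("pics/s2.png",cv2.resize(s["pixels"][100:260,220:420],(800,640))[:600])
```

```text
[541.44216748   5.0016442  126.76563139]
scene disc ((528.1932983398438, 2.1343984603881836), 57.721683502197266)
blue 45 [533.87129055  -8.80540042 163.79591778]
[(70, 0, 0), (74, 0, 0), (78, 0, 0), (82, 0, 0), (86, 0, 0), (90, 0, 0), (94, 0, 0), (98, 0, 0), (102, 0, 0), (106, 0, 0), (110, 0, 0), (114, 10, 306), (118, 13, 300), (122, 19, 312), (126, 20, 325), (130, 17, 310), (134, 15, 271), (138, 22, 165), (142, 16, 160), (146, 20, 238), (150, 25, 350), (154, 20, 246), (158, 14, 123), (162, 18, 115), (166, 32, 138), (170, 0, 0), (174, 0, 0)]
side disc ((528.661376953125, 4.016299247741699), 54.8282585144043)
blue 52 [540.71812968   5.58217486 168.14397203]
[(70, 0, 0), (74, 0, 0), (78, 0, 0), (82, 0, 0), (86, 0, 0), (90, 0, 0), (94, 0, 0), (98, 0, 0), (102, 0, 0), (106, 0, 0), (110, 2, 311), (114, 20, 287), (118, 23, 286), (122, 19, 297), (126, 24, 295), (130, 21, 279), (134, 19, 285), (138, 23, 219), (142, 26, 252), (146, 25, 297), (150, 27, 384), (154, 21, 263), (158, 27, 162), (162, 27, 165), (166, 76, 221), (170, 0, 0), (174, 0, 0)]
```

View pics/s2.png

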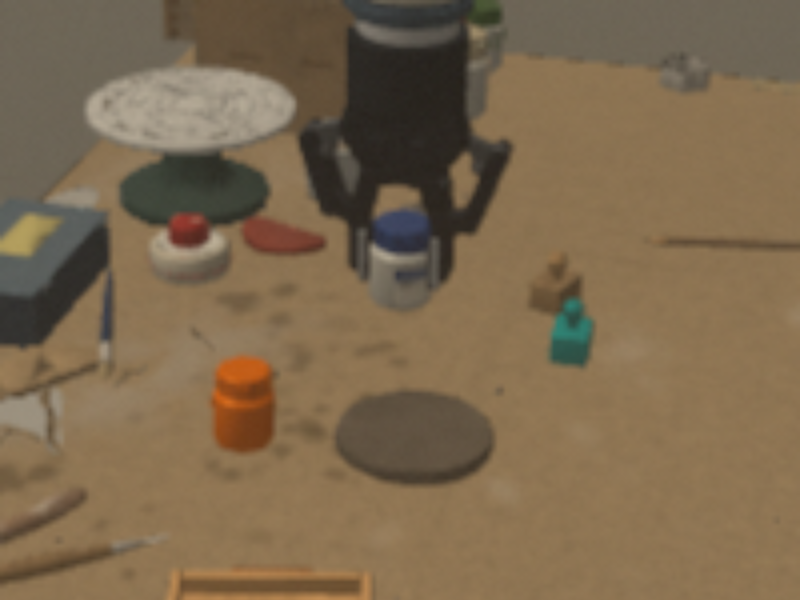

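The side crop shows the jar hanging upright between the fingers at (400,265), and the disc has not moved. I'll carry the jar toward the tray and look at the tray from close up.

Call:
{"op": "send_rows", "data": {
  "slide": [
    [0.05,0,0],
    [0.17,0.02,0],
    [0.32,0.04,0],
    [0.48,0.06,0],
    [0.64,0.08,0],
    [0.78,0.1,0],
    [0.86,0.1,0],
    [0.9,0.1,0]
  ],
  "twist": [-0.05,-0.1,-0.2,-0.25,-0.3,-0.34,-0.34,-0.34]
}}

```text
time_s: 3.42
ee_pos: [557.9, 187.7, 120.8]
ee_rot: [0.605, 0.796, -0.001, -0.001]
contact_force: [0.5, -0.6, -2.3]
grip_width: 0.461
finger_force: 60.7
```

Call:
{"op": "send_rows", "data": {
  "slide": [
    [0,0,0],
    [0,0,0]
  ],
  "twist": [0,0]
}}

```text
time_s: 3.58
ee_pos: [558.1, 184.8, 121.3]
ee_rot: [0.606, 0.795, -0.001, -0.001]
contact_force: [-0.3, -0.8, -2.3]
grip_width: 0.465
finger_force: 60.7
```

Run:
```python
from cell import sense,cams
from h import *
s=cams.snapshot("wrist");cv2.imwrite("pics/w2.png",s["pixels"]);P,c,uv=cloud(s);np.savez("w2.npz",**s)
print(sense()["ee_pos"],sense()["ee_rot"])
Q,cc=sel(P,c,(547,290),160,13,30)
Q=Q[(cc[:,2].astype(int)-cc[:,0]>40)]
r=cv2.minAreaRect(Q[:,:2].astype(np.float32));print(r,cv2.boxPoints(r).round(),len(Q))
Q,_=sel(P,c,(537,335),45,60,85);print("rust",cv2.minEnclosingCircle(Q[:,:2].astype(np.float32)))
img=np.zeros((300,300,3),np.uint8)
m=(P[:,2]<30)
a=(690-P[m,0]).astype(int);b=(430-P[m,1]).astype(int);k=(a>=0)&(a<300)&(b>=0)&(b<300);img[a[k],b[k]]=c[m][k]
cv2.imwrite("pics/t2.png",np.hstack([cv2.resize(img,(400,400)),s["pixels"][:,:400]]))
```

```text
[558.19634649 184.26924307 121.53641244] [ 6.06525990e-01  7.95063075e-01 -8.47645769e-04 -4.59395575e-04]
((559.4240112304688, 248.50906372070312), (120.49516296386719, 133.49668884277344), 14.535837173461914) [[484. 298.]
 [518. 169.]
 [634. 199.]
 [601. 328.]] 5590
rust ((0.0, 0.0), 0.0)
```

View pics/t2.png

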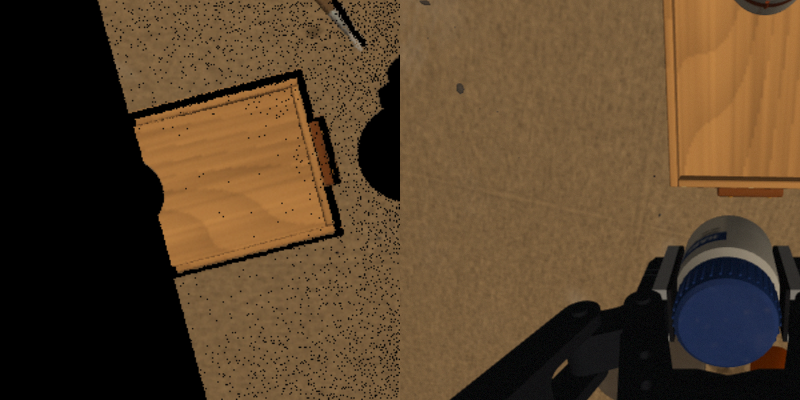

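The stitched view shows the tray's near corners at (298,75) and (340,232) in the left half, which gives a yaw of 14.5° and an empty-half centre near (562,241). The jar is still held firmly.

Call:
{"op": "send_rows", "data": {
  "slide": [
    [0.05,0.02,0],
    [0.15,0.05,0],
    [0.24,0.08,0],
    [0.27,0.085,0.05],
    [0.27,0.085,0.18],
    [0.27,0.085,0.3],
    [0.27,0.085,0.4],
    [0.27,0.085,0.46]
  ],
  "twist": [0,0,0,0,0,0,0,0]
}}

```text
time_s: 4.3
ee_pos: [559.6, 240.3, 27.5]
ee_rot: [0.607, 0.795, -0.002, -0.001]
contact_force: [-0.0, -0.9, -1.4]
grip_width: 0.467
finger_force: 60.7
```

Call:
{"op": "send_rows", "data": {
  "slide": [
    [0,0,0.02],
    [0,0,0.035],
    [0,0,0.05],
    [0,0,0.06],
    [0,0,0.06],
    [0,0,0.06]
  ],
  "twist": [0,0,0,0,0,0]
}}

```text
time_s: 4.8
ee_pos: [561.6, 241.7, 19.0]
ee_rot: [0.607, 0.795, 0.001, 0.0]
contact_force: [0.1, -0.3, -1.4]
grip_width: 0.471
finger_force: 60.7
```

Lower in small steps until there's contact.

Call:
{"op": "send_rows", "data": {
  "slide": [
    [0,0,0.004],
    [0,0,0.008],
    [0,0,0.01],
    [0,0,0.01],
    [0,0,0.01]
  ],
  "twist": [0,0,0,0,0]
}}

```text
time_s: 5.22
ee_pos: [561.4, 241.7, 16.8]
ee_rot: [0.607, 0.795, 0.0, 0.0]
contact_force: [-1.3, -0.9, 3.8]
grip_width: 0.469
finger_force: 61.2
```

Call:
{"op": "send_rows", "data": {
  "slide": [
    [0,0,0.002],
    [0,0,0.004],
    [0,0,0.005],
    [0,0,0.005]
  ],
  "twist": [0,0,0,0]
}}

```text
time_s: 5.55
ee_pos: [561.4, 241.7, 16.7]
ee_rot: [0.607, 0.795, 0.0, 0.0]
contact_force: [-4.0, -1.4, 14.5]
grip_width: 0.467
finger_force: 62.4
```

Call:
{"op": "send_rows", "data": {
  "slide": [
    [0,0,-0.003],
    [0,0,-0.005],
    [0,0,-0.005]
  ],
  "twist": [0,0,0]
}}

```text
time_s: 5.8
ee_pos: [561.4, 241.7, 16.7]
ee_rot: [0.607, 0.795, 0.0, 0.0]
contact_force: [-2.0, -0.5, 6.1]
grip_width: 0.467
finger_force: 61.6
```

Call:
{"op": "send_rows", "data": {
  "slide": [
    [0,0,0],
    [0,0,0],
    [0,0,0],
    [0,0,0],
    [0,0,0]
  ],
  "twist": [0,0,0,0,0],
  "jaw": 0.68
}}

```text
time_s: 6.22
ee_pos: [561.1, 241.6, 16.1]
ee_rot: [0.607, 0.795, -0.0, -0.0]
contact_force: [1.5, -0.8, 0.8]
grip_width: 0.683
finger_force: 0.0
```

Call:
{"op": "send_rows", "data": {
  "slide": [
    [0,0,-0.03],
    [0,0,-0.1],
    [0,0,-0.2],
    [0,0,-0.32],
    [0,0,-0.45],
    [0,0,-0.55],
    [0,0,-0.6],
    [0,0,-0.6]
  ],
  "twist": [0,0,0,0,0,0,0,0]
}}

```text
time_s: 6.88
ee_pos: [562.9, 242.3, 139.9]
ee_rot: [0.607, 0.795, 0.002, 0.001]
contact_force: [0.9, 0.3, 0.8]
grip_width: 0.681
finger_force: 0.0
```

Run:
```python
from cell import sense,cams
from h import *
print(sense()["ee_pos"])
s=cams.snapshot("wrist");cv2.imwrite("pics/w3.png",s["pixels"]);P,c,uv=cloud(s)
Q,_=sel(P,c,(561,241),32,52,75);print("lid",cv2.minEnclosingCircle(Q[:,:2].astype(np.float32)),np.median(Q[:,2]))
```

```text
[562.85353409 242.30523052 139.88141529]
lid ((561.5245971679688, 240.93016052246094), 19.410120010375977) 62.61095087181987
```

View pics/w3.png

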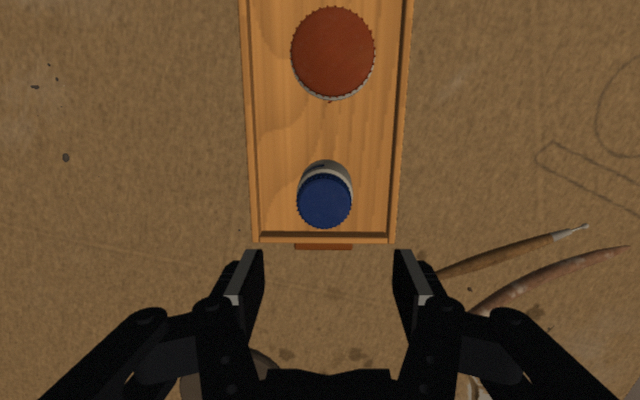

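The blue jar stands upright in the empty half of the tray at (325,200), with its lid at z≈62, and the rust jar is undisturbed. Next is the stamp.

Call:
{"op": "send_rows", "data": {
  "slide": [
    [-0.08,-0.03,0],
    [-0.22,-0.1,0],
    [-0.36,-0.18,0],
    [-0.5,-0.25,0],
    [-0.64,-0.32,0],
    [-0.78,-0.39,0],
    [-0.87,-0.43,0],
    [-0.9,-0.45,0]
  ],
  "twist": [0.05,0.1,0.15,0.2,0.25,0.3,0.34,0.34],
  "jaw": 0.5
}}

```text
time_s: 7.6
ee_pos: [520.1, 41.7, 134.9]
ee_rot: [0.708, 0.706, -0.001, -0.001]
contact_force: [0.3, 0.7, 0.2]
grip_width: 0.499
finger_force: 0.0
```

Call:
{"op": "send_rows", "data": {
  "slide": [
    [-0.08,-0.02,0],
    [-0.22,-0.06,0],
    [-0.38,-0.1,0],
    [-0.54,-0.15,0],
    [-0.7,-0.19,0],
    [-0.85,-0.23,0],
    [-0.95,-0.26,0],
    [-1.0,-0.275,0]
  ],
  "twist": [0,0,0,0,0,0,0,0]
}}

```text
time_s: 8.27
ee_pos: [465.7, -157.2, 135.4]
ee_rot: [0.707, 0.707, -0.0, -0.001]
contact_force: [-0.4, 0.3, -0.2]
grip_width: 0.5
finger_force: 0.0
```

Call:
{"op": "send_rows", "data": {
  "slide": [
    [-0.1,0,0],
    [-0.2,0,0],
    [-0.3,0,0],
    [-0.345,0,0],
    [-0.345,0,0],
    [-0.345,0,0]
  ],
  "twist": [0,0,0,0,0,0]
}}

```text
time_s: 8.77
ee_pos: [466.6, -224.0, 135.8]
ee_rot: [0.707, 0.707, -0.0, -0.001]
contact_force: [-0.1, -1.2, -0.2]
grip_width: 0.502
finger_force: 0.0
```

Run:
```python
from cell import sense,cams
from h import *
print(sense()["ee_pos"],sense()["ee_rot"])
s=cams.snapshot("wrist");cv2.imwrite("pics/w4.png",s["pixels"]);P,c,uv=cloud(s)
for z0,z1 in((43,55),(30,42),(20,28)):
    Q,_=sel(P,c,(467,-225),38,z0,z1);Q2=Q[:,:2].astype(np.float32);print(z0,len(Q),np.median(Q[:,2]),cv2.minEnclosingCircle(Q2),cv2.minAreaRect(Q2))
```

```text
[ 466.63147211 -224.00138733  135.80649685] [ 7.07232926e-01  7.06980328e-01 -3.27980554e-05 -6.35076818e-04]
43 294 45.57432345035802 ((470.7837829589844, -224.82745361328125), 7.67631196975708) ((470.54986572265625, -225.148681640625), (13.800736427307129, 14.392175674438477), 56.474708557128906)
30 50 39.98234686497554 ((470.1224365234375, -225.32212829589844), 8.081060409545898) ((469.4454345703125, -223.52906799316406), (15.802024841308594, 11.238279342651367), 22.271839141845703)
20 1233 25.043438166538976 ((470.4400939941406, -225.126220703125), 21.636119842529297) ((470.48419189453125, -225.27169799804688), (36.19971466064453, 28.165794372558594), 69.80474853515625)
```

View pics/w4.png

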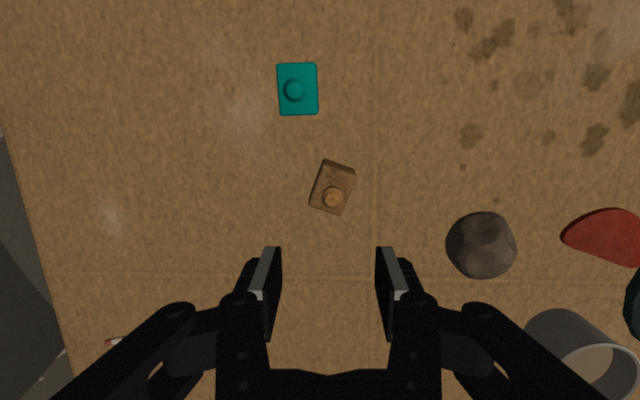

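The wrist view shows the stamp knob at (333,198) and the turquoise decoy at (297,90), clear of the fingers. I'll grip the knob.

Call:
{"op": "send_rows", "data": {
  "slide": [
    [0,0.015,0.1],
    [0,0.015,0.22],
    [0,0.015,0.34],
    [0,0.015,0.44],
    [0,0.015,0.51],
    [0,0.015,0.54],
    [0,0.015,0.54],
    [0,0.015,0.54]
  ],
  "twist": [0,0,0,0,0,0,0,0]
}}

```text
time_s: 9.48
ee_pos: [470.0, -224.1, 28.5]
ee_rot: [0.707, 0.707, -0.0, -0.0]
contact_force: [-0.1, -0.1, -0.3]
grip_width: 0.505
finger_force: 0.0
```

Call:
{"op": "send_rows", "data": {
  "slide": [
    [0,0,0],
    [0,0,0],
    [0,0,0],
    [0,0,0],
    [0,0,0],
    [0,0,0],
    [0,0,0],
    [0,0,0]
  ],
  "twist": [0,0,0,0,0,0,0,0],
  "jaw": 0.05
}}

```text
time_s: 10.15
ee_pos: [470.3, -225.0, 29.4]
ee_rot: [0.707, 0.707, 0.0, 0.001]
contact_force: [-0.4, 0.6, 5.5]
grip_width: 0.141
finger_force: 58.5
```

Call:
{"op": "send_rows", "data": {
  "slide": [
    [0,0,-0.02],
    [0,0,-0.06],
    [0,0,-0.12],
    [0,0,-0.2],
    [0,0,-0.3],
    [0,0,-0.4],
    [0,0,-0.4],
    [0,0,-0.4]
  ],
  "twist": [0,0,0,0,0,0,0,0]
}}

```text
time_s: 10.82
ee_pos: [470.8, -225.3, 110.2]
ee_rot: [0.707, 0.707, 0.001, 0.002]
contact_force: [-0.4, -0.1, -0.7]
grip_width: 0.14
finger_force: 58.6
```

Run:
```python
from cell import sense,cams
from h import *
print(sense()["ee_pos"],sense()["ee_rot"])
a=cams.snapshot("side");b=cams.snapshot("scene")
f=lambda s,u,v:cv2.resize(s["pixels"][v-40:v+40,u-30:u+30],(400,533))
cv2.imwrite("pics/s5.png",np.hstack([f(a,358,150),f(b,377,250)]))
for s in(a,b):
    P,c,_=cloud(s);Q,_=sel(P,c,(470,-225),32,60,100);print(len(Q),Q.min(0).round(1),Q.max(0).round(1))
    Q,_=sel(P,c,(529,3),75,8,18);print("disc",cv2.minEnclosingCircle(Q[:,:2].astype(np.float32)))
```

```text
[ 470.79033943 -225.28673154  110.21638728] [7.07126104e-01 7.07085010e-01 5.78871811e-04 1.76813742e-03]
75 [ 452.6 -235.9   79.5] [ 487.5 -202.8  100. ]
disc ((528.2535400390625, 2.4048383235931396), 55.37400817871094)
135 [ 448.3 -245.5   81.3] [ 474.2 -202.1  100. ]
disc ((527.398681640625, 3.276669502258301), 57.38858413696289)
```

View pics/s5.png

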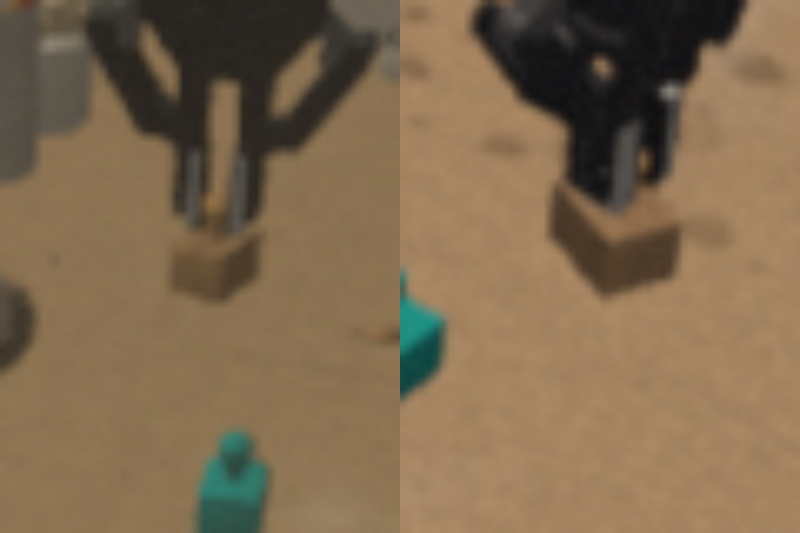

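The crop shows the stamp held upright by its knob with the block level. I'll carry it to the disc and measure the disc from close up.

Call:
{"op": "send_rows", "data": {
  "slide": [
    [0.06,0.02,0],
    [0.18,0.07,0],
    [0.32,0.13,0],
    [0.46,0.18,0],
    [0.6,0.24,0],
    [0.72,0.28,0],
    [0.8,0.29,0],
    [0.8,0.29,0]
  ],
  "twist": [0,0,0,0,0,0,0,0]
}}

```text
time_s: 11.58
ee_pos: [527.6, -61.3, 107.3]
ee_rot: [0.706, 0.708, -0.0, -0.001]
contact_force: [0.3, 0.0, -1.1]
grip_width: 0.14
finger_force: 58.6
```

Call:
{"op": "send_rows", "data": {
  "slide": [
    [0,0,0],
    [0,0,0],
    [0,0,0]
  ],
  "twist": [0,0,0]
}}

```text
time_s: 11.83
ee_pos: [527.4, -65.4, 107.9]
ee_rot: [0.707, 0.707, -0.0, -0.0]
contact_force: [-0.7, -0.1, -0.8]
grip_width: 0.137
finger_force: 58.6
```

Run:
```python
from cell import sense,cams
from h import *
from scipy.spatial import ConvexHull
print(sense()["ee_pos"],sense()["ee_rot"])
s=cams.snapshot("wrist");P,c,uv=cloud(s)
Q,_=sel(P,c,(529,3),62,9,19);print(len(Q),np.median(Q[:,2]),cv2.minEnclosingCircle(Q[:,:2].astype(np.float32)),cv2.fitEllipse(Q[ConvexHull(Q[:,:2]).vertices][:,:2].astype(np.float32)))
m=(uv[:,1]>150)&(np.hypot(P[:,0]-528,P[:,1]+65)<28)&(P[:,2]>70)&(P[:,2]<120)
print("stamp",m.sum(),P[m].mean(0) if m.any() else 0)
```

```text
[527.35810933 -65.37152321 107.93882975] [ 7.07392408e-01  7.06820901e-01 -3.07458161e-04 -3.15689256e-04]
20829 13.72892362394748 ((529.830322265625, 2.488220691680908), 54.931453704833984) ((529.6549682617188, 2.3660926818847656), (105.5244140625, 109.44435119628906), 90.67779541015625)
stamp 3181 [529.65301618 -54.73035277 102.65224864]
```

Call:
{"op": "send_rows", "data": {
  "slide": [
    [0.06,0,0],
    [0.18,0.005,0],
    [0.28,0.005,0.02],
    [0.335,0.005,0.08],
    [0.337,0.005,0.17],
    [0.337,0.005,0.25],
    [0.337,0.005,0.3],
    [0.337,0.005,0.31]
  ],
  "twist": [0,0,0,0,0,0,0,0]
}}

```text
time_s: 12.55
ee_pos: [527.2, 2.6, 44.1]
ee_rot: [0.707, 0.707, -0.001, -0.001]
contact_force: [-0.8, -0.1, 0.3]
grip_width: 0.144
finger_force: 58.6
```

Call:
{"op": "send_rows", "data": {
  "slide": [
    [0,0,0.004],
    [0,0,0.008],
    [0,0,0.01],
    [0,0,0.012],
    [0,0,0.012],
    [0,0,0.012]
  ],
  "twist": [0,0,0,0,0,0]
}}

```text
time_s: 13.05
ee_pos: [529.1, 2.5, 44.4]
ee_rot: [0.707, 0.707, 0.0, 0.0]
contact_force: [-0.0, 0.6, 0.1]
grip_width: 0.14
finger_force: 58.6
```

Call:
{"op": "send_rows", "data": {
  "slide": [
    [0,0,0.002],
    [0,0,0.005],
    [0,0,0.005],
    [0,0,0.005]
  ],
  "twist": [0,0,0,0]
}}

```text
time_s: 13.38
ee_pos: [528.8, 2.6, 42.9]
ee_rot: [0.707, 0.707, -0.0, -0.0]
contact_force: [-0.8, -0.3, -0.7]
grip_width: 0.143
finger_force: 58.6
```

Call:
{"op": "send_rows", "data": {
  "slide": [
    [0,0,0.002],
    [0,0,0.005],
    [0,0,0.005],
    [0,0,0.005]
  ],
  "twist": [0,0,0,0]
}}

```text
time_s: 13.72
ee_pos: [528.9, 2.7, 42.3]
ee_rot: [0.707, 0.707, 0.0, 0.0]
contact_force: [-1.3, 0.7, 5.0]
grip_width: 0.139
finger_force: 59.2
```

Call:
{"op": "send_rows", "data": {
  "slide": [
    [0,0,0],
    [0,0,0],
    [0,0,0],
    [0,0,0],
    [0,0,0],
    [0,0,0]
  ],
  "twist": [0,0,0,0,0,0],
  "jaw": 0.5
}}

```text
time_s: 14.22
ee_pos: [528.8, 2.6, 41.8]
ee_rot: [0.707, 0.707, -0.0, -0.0]
contact_force: [0.7, 0.0, -0.2]
grip_width: 0.502
finger_force: 0.0
```

Call:
{"op": "send_rows", "data": {
  "slide": [
    [0,0,-0.03],
    [0,0,-0.1],
    [0,0,-0.2],
    [0,0,-0.32],
    [0,0,-0.45],
    [0,0,-0.55],
    [0,0,-0.6],
    [0,0,-0.6]
  ],
  "twist": [0,0,0,0,0,0,0,0]
}}

```text
time_s: 14.88
ee_pos: [530.3, 2.6, 164.4]
ee_rot: [0.707, 0.707, 0.002, 0.002]
contact_force: [1.1, -0.8, 0.5]
grip_width: 0.496
finger_force: 0.0
```

Run:
```python
from cell import sense,cams
from h import *
from scipy.spatial import ConvexHull
print(sense()["ee_pos"])
s=cams.snapshot("wrist");P,c,uv=cloud(s);cv2.imwrite("pics/w6.png",s["pixels"])
e=lambda Q:cv2.minEnclosingCircle(Q[:,:2].astype(np.float32))
Q,_=sel(P,c,(529,3),62,9,19);print("disc",e(Q))
Q,_=sel(P,c,(529,3),30,54,65);print("knob",e(Q),np.median(Q[:,2]))
Q,_=sel(P,c,(529,3),35,33,41);print("block",np.median(Q[:,2]),cv2.minAreaRect(Q[:,:2].astype(np.float32)))
```

```text
[530.34440737   2.60166561 164.3998211 ]
disc ((529.8047485351562, 3.4602324962615967), 54.928287506103516)
knob ((528.7783813476562, 2.2194440364837646), 8.050122261047363) 58.140998706210155
block 37.98668806838961 ((528.8115844726562, 2.3924293518066406), (36.44618606567383, 27.921653747558594), 69.74644470214844)
```

View pics/w6.png

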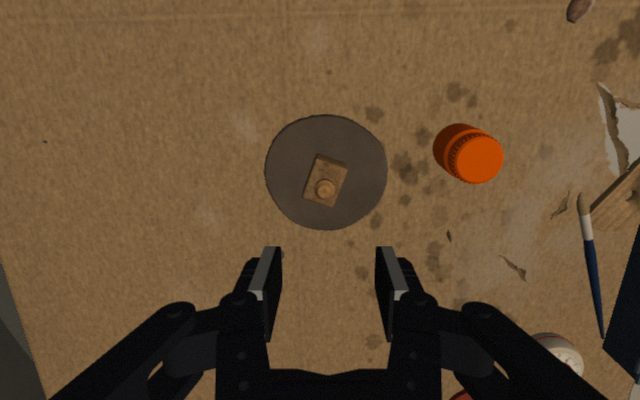

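The stamp stands upright with its knob at (325,188), within about 1.5 mm of the disc's centre. The disc hasn't moved and the gripper is clear, so I'm handing in.

```bash
python3 -c "
from cell import env
print(env.hand_in())"
```

```text
the job is handed in; nothing more can be done
None
```

The blue jar stands upright in the empty half of the tray, the stamp stands knob up within about 1.5 mm of the middle of the clay disc, and the job was handed in at about 15 s of the 58 s allowed; no verdict was returned.

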